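# Refill the spring-fed ink rack with the bottles lying about

## Robot

A 7-joint arm with a two-finger parallel gripper is mounted at the origin on a cart in front of the work surface, level with it; the furniture and walls round the work are solid. World frame = base frame: x ahead of the robot, y to its left, z up, the work surface at z = 0. Lengths are in m, angles in rad, forces in N, time in s.
With the tool pointing down it reaches from about 0.425 to 0.875 m from the base axis. Payload 4.7 kg.
Tool frame: the origin (TCP) lies midway between the tips of the shut fingers; the grasp point (between the pads) lies 19 mm behind it; z points along the fingers, y is the line along which they close (so a half turn about z gives the same grasp; the last joint's range is limited). The gripper opens to 87 mm and grips with 3 to 60 N. Pads are 19 mm wide; open, the fingers measure 117 mm over their backs; the gripper's body (75 mm by 190 mm) begins 51 mm behind the grasp point.
Start: joints at [1.245, 0.321, -0.07, 1.45, 0.023, 1.371, -0.057], TCP at [0.217, -0.613, 0.223] pointing down, gripper open.
Joint ranges: [-2.86, 2.86], [-0.3, 2.09], [-1.38, 1.24], [0.06, 2.45], [-1.56, 4.7], [0.09, 2.05], [-2.69, 2.69]. Speed limits (rad/s): [2.57, 2.57, 3.14, 3.14, 3.14, 3.14, 3.14].

## Interface

Orientations are given as a rotation vector (axis times angle).
In Python, from bench import ctrl gives the robot as it stands. The module is installed in compiled form; this text tells all that it offers.
- The arm moves only by the shell command python3 -m handwheel 'ROWS' [FORCE]. ROWS is JSON, a list of rows, each a list of 7 numbers: the finger opening in m, from 0 to 0.087, then the shift along the tool's x, y, z in m, then the turn, a rotation vector about the tool's x, y, z in degrees. A call has 1 to 12 rows; each row shifts and turns the commanded pose from where the row before left it, along the tool's axes as they then stand; what a row does not reach is not made up. A row lasts 1/8 s, in which the tool goes at most 62.5 mm and 10.7 degrees, less where a joint would pass 70% of its speed; a pose out of reach is approached as far as the arm can. A call is refused whole if a number of a shift passes 0.0625 or a number of a turn 10.7, either way. A call with a gripper value outside its range is refused whole. The fingers move at their own pace and stop on an object; FORCE is the grip in N (left out, the last holds). Time passes only in rows, so rows that do not move let the fingers close. It gives the time, the measured TCP pose, the force, the opening and the grip force at its end, in the units of the state.
- ctrl.get_state(): the state, without advancing time (a new reading comes with each control period).
- ctrl.get_image(name): name is "scene" or "top" or "wrist"; returns (picture, depth): 480x640x3 uint8, blue, green, red; 480x640 float32, m along the optical axis (not along the pixel's ray), 0 where there is no reading.
- ctrl.camera_info(name): a dict with "intrinsics" (3x3 intrinsics, pixels), "D" ([k1, k2, p1, p2, k3] as OpenCV has them; the pictures are not rectified), "R" (3x3) and "t" (3): a world point X has camera coordinates R X + t. Camera axes: x right, y down, z forward; pixel columns grow to the right and rows downward; lengths in m; the calibration is good to about 2 mm. A picture is of the moment at which its call begins: read the wrist's pose just before it. camera_info takes no time and is no camera call; for the wrist camera it gives the pose at the moment of the call.
- ctrl.close_job(): hands the job in; it is judged then, once.
The state is a dict: "time": time; "joint_positions": joint angles; "qd": joint speeds; "joint_torque": joint torques, N m; "position": TCP position; "tool_rot": TCP orientation; "ft_force": force on the tool from outside, world axes, zero at the start; "torque": the same for the moment, N m; "grip_width": opening from 0.0 (shut) to 1.0 (fully open); "grip_force": force on a finger pad.
Only numpy, scipy, OpenCV 4.12 (cv2) and the standard library are available. Lean on these libraries where they do the work, as an engineer would, in place of code of your own. Each camera call takes 0.05 s, during which the arm holds its last target. There are 200 camera calls.

## Task

Put the three ink bottles that are lying on the table back into the spring-fed rack, the two slim ones in the narrow lane and the stout one in the wide lane. All the rack's bottles must end standing upright on the lane floor, caps up, in one closed row in each lane between the front lip and the pusher. Do not disturb the tub or the eraser.

Things in the scene. Friction and masses are not known exactly. Their poses are not given: they have to be found in the camera images.
- rack: white bottle rack fixed on the table, 176 mm long (x, front lips at -x), 152 mm wide, open from above, with two lanes side by side, centre lines 80 mm apart: seen from the lip end the narrow lane (slim bottles) is at the left (+y), the wide lane (stout bottles) at the right. Origin: centre of its underside; z up. Lips' rear faces at x = -80 mm, lane floors at z = 8 mm; rear wall 40 mm high
- narrow_front (a point): point on the narrow lane's centre line, on its floor (8 mm above the table), at the rear face of the front lip. x: along the lane to the rear, the way the pusher yields; y: across to the left; z up. The lane is 36 mm wide between walls 14 mm high (above its floor) and 3 mm thick; the lip is 28 mm high and 4 mm thick. Bottles stand behind the lip, one behind the other
- wide_front (a point): point on the wide lane's centre line, on its floor (8 mm above the table), at the rear face of the front lip. x: along the lane to the rear, the way the pusher yields; y: across to the left; z up. The lane is 42 mm wide between walls 14 mm high (above its floor) and 3 mm thick; the lip is 28 mm high and 4 mm thick. Bottles stand behind the lip, one behind the other
- pusher_narrow (a joint): spring pusher of the narrow lane: black upright plate 30 mm wide, top 60 mm above the lane floor, coil drum behind. Value in m = clear length between lip and plate (row length; at the start 0: lane empty); grows towards the rear, at most 0.115. Its spring presses the row against the lip with 1.2 to 2.3 N, so the row must be pushed back to make room for a bottle
- pusher_wide (a joint): spring pusher of the wide lane: black upright plate 36 mm wide, top 60 mm above the lane floor, coil drum behind. Value in m = clear length between lip and plate (row length; at the start 0.038: one bottle); grows towards the rear, at most 0.115. Its spring presses the row against the lip with 1.2 to 2.3 N, so the row must be pushed back to make room for a bottle
- slim_a: slim ink bottle, plain round body 32 mm in diameter and 66 mm tall, then a conical cap and nozzle (20 mm wide at its root) to 98 mm in all, 50 g (the filling varies). Origin: centre of its base; its z axis runs up through the cap. At the start it lies on its side on the table
- slim_b: another slim bottle of the same size, lying on its side on the table; origin and axes as for slim_a
- stout: stout, larger ink bottle, round body 38 mm in diameter and 78 mm tall, then a conical cap and nozzle (24 mm wide at its root) to 116 mm in all, 65 g (the filling varies). Origin: centre of its base; its z axis runs up through the cap. At the start it lies on its side on the table
- stout_in_rack: stout bottle of the same size as stout that already stands in the wide lane; origin and axes as for stout
- tub: round lidded tub, 59 mm wide, 44 mm tall, standing; bystander. Origin: centre of its base
- eraser: eraser, 45 mm long (y), 22 mm wide, 13 mm tall; bystander. Origin: centre of its underside

How it is judged:
By the outcome, as a careful person would: the job done as asked, in the order asked, and still so for the second after the job is handed in, with the robot touching nothing.
It also fails if it takes over 72 s, if anything falls off the work surface, if the arm or the gripper's body presses on something with over 40 N, if the wrist force passes 120 N, or if a joint passes its speed limit or range.

## Working session

There is one attempt and no reset: what is moved stays moved. The work goes in short steps, Python scripts to look and compute and a shell command to move; the robot and the scene stay as the last step left them, time stands still between calls to the robot, and variables do not carry over. Pictures are saved under pics/ and viewed, at most 10 in all, crops included, and the job is handed in when it is done.

```bash
mkdir -p pics
cat > h.py <<'E'
import numpy as np, cv2
from bench import ctrl
from scipy.spatial.transform import Rotation as Rn
def snap(n,f):
    im,d=ctrl.get_image(n); cv2.imwrite('pics/'+f+'.png',im); np.save('pics/'+f+'.npy',d)
    i=ctrl.camera_info(n); np.savez('pics/'+f+'_c.npz',K=i['intrinsics'],D=np.array(i['D']),R=i['R'],t=i['t']); return im,d
def w(f,u,v,z=None):
    c=np.load('pics/'+f+'_c.npz'); d=np.load('pics/'+f+'.npy')
    p=cv2.undistortPoints(np.array([[[u,v]]],float),np.array(c['K'],float),c['D'])[0,0]; r=np.array([p[0],p[1],1.])
    R=np.array(c['R']);t=np.array(c['t'])
    if z is None: return R.T@(r*d[int(v),int(u)]-t)
    o=-R.T@t; q=R.T@r; return o+q*(z-o[2])/q[2]
def st():
    s=ctrl.get_state(); R=Rn.from_rotvec(s['tool_rot']).as_matrix()
    print(round(s['time'],2),np.round(s['position'],4),'x',np.round(R[:,0],3),'y',np.round(R[:,1],3),'z',np.round(R[:,2],3),'q',np.round(s['joint_positions'],2),np.round(s['ft_force'],1),s['grip_width'],s['grip_force']); return s,R
E
python3 - <<'E'
from h import *
st()
snap('top','top0');snap('scene','sc0')
for n in('top','scene','wrist'):
    i=ctrl.camera_info(n);R=np.array(i['R']);print(n,np.round(-R.T@np.array(i['t']),3),np.round(R,2).tolist(),np.round(i['intrinsics'],0).tolist())
E
```

```text
0.0 [ 0.2164 -0.6123  0.2215] x [ 0.943  0.333 -0.   ] y [ 0.333 -0.943 -0.002] z [-0.001  0.002 -1.   ] q [ 1.25  0.32 -0.07  1.45  0.02  1.37 -0.06] [ 0.3 -0.3  0.4] 0.9958925712591037 0.0
top [ 0.364 -0.142  0.885] [[-0.03, -1.0, -0.0], [-0.98, 0.03, -0.17], [0.17, -0.0, -0.99]] [[512.0, 0.0, 306.0], [0.0, 512.0, 249.0], [0.0, 0.0, 1.0]]
scene [0.025 0.434 0.419] [[-0.79, -0.61, 0.0], [-0.27, 0.34, -0.9], [0.55, -0.71, -0.44]] [[489.0, 0.0, 326.0], [0.0, 489.0, 236.0], [0.0, 0.0, 1.0]]
wrist [ 0.287 -0.588  0.383] [[0.33, -0.94, -0.0], [-0.91, -0.32, 0.28], [-0.26, -0.09, -0.96]] [[357.0, 0.0, 316.0], [0.0, 357.0, 247.0], [0.0, 0.0, 1.0]]
```

View pics/top0.png

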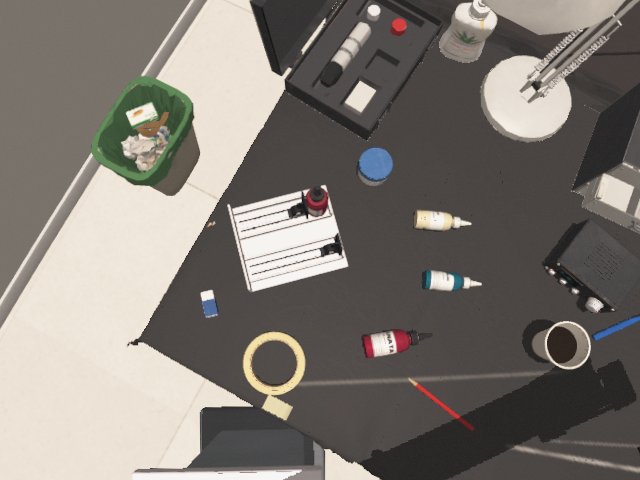

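The top view shows the rack at about (288,237) with its lips at the right. The wide lane is the upper one, with a stout bottle at (317,200). The lying bottles are at (437,220), (447,281) and (390,343), the tub is at (375,165) and the eraser at (209,303). I'll enlarge the crop.

Run:
```python
import cv2
im=cv2.imread('pics/top0.png')[150:370,200:500]
cv2.imwrite('pics/top0c.png',cv2.resize(im,None,fx=2.6,fy=2.6,interpolation=cv2.INTER_CUBIC))
```

```text
(no output)
```

View pics/top0c.png

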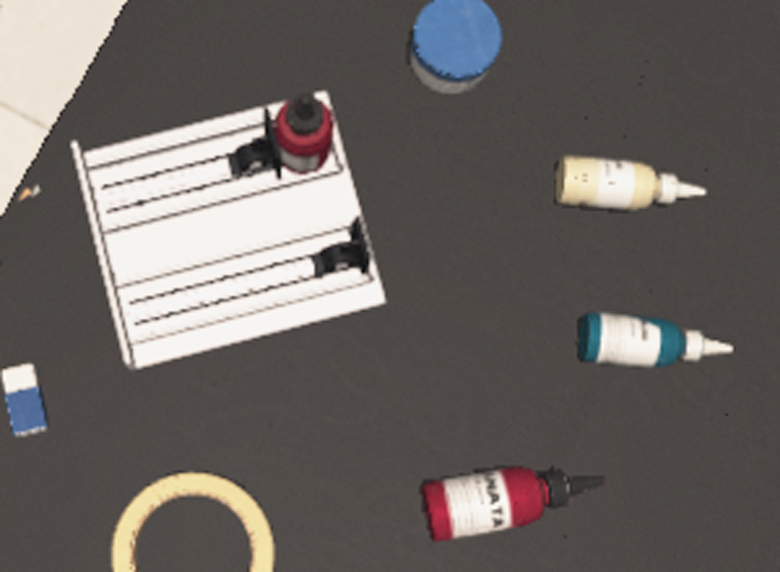

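View pics/sc0.png

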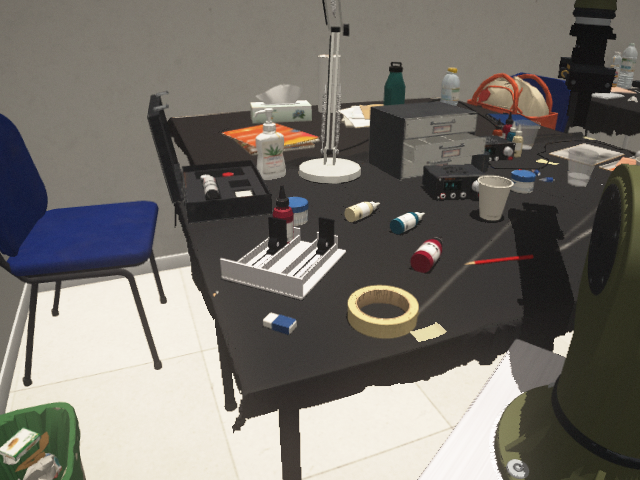

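Run:
```python
from h import *
f=lambda u,v:(200+u/2.6,150+v/2.6)
for n,b,t,z in(('cream',(556,181),(705,191),.016),('teal',(578,337),(732,349),.016),('red',(424,512),(604,481),.019)):
    B=w('top0',*f(*b),z);T=w('top0',*f(*t),z);print(n,B.round(4),T.round(4),'len',np.linalg.norm(T-B).round(4),'ang',np.degrees(np.arctan2(*(T-B)[1::-1])).round(1))
for n,p,z in(('rearU',(73,141),.04),('rearL',(130,367),.04),('frontL',(385,302),.036),('frontU',(326,92),.036)): print(n,w('top0',*f(*p),z).round(4))
# depth cloud
d=np.load('pics/top0.npy');c=np.load('pics/top0_c.npz')
v,u=np.mgrid[150:370,200:500];p=cv2.undistortPoints(np.stack([u,v],-1).reshape(-1,1,2).astype(float),c['K'].astype(float),c['D'])[:,0]
P=(np.c_[p,np.ones(len(p))]*d[v,u].reshape(-1,1)-c['t'])@c['R']
P=P.reshape(220,300,3);print('tableZ',np.median(P[...,2]))
lab=(P[...,2]>.006).astype(np.uint8);n,L,S,C=cv2.connectedComponentsWithStats(lab)
for k in range(1,n):
    if S[k,4]<60: continue
    q=P[L==k];m=q[:,:2].mean(0);e=np.linalg.eigh(np.cov(q[:,:2].T))[1][:,1];s=(q[:,:2]-m)@e;x=(q[:,:2]-m)@[-e[1],e[0]]
    print(S[k],'mean',m.round(4),'ang',np.degrees(np.arctan2(e[1],e[0])).round(1),'ends',(m+e*s.min()).round(4),(m+e*s.max()).round(4),'w',np.ptp(x).round(3),'z',q[:,2].max().round(3), cv2.minAreaRect(q[:,:2].astype(np.float32)*1000))
```

```text
cream [ 0.5615 -0.332   0.016 ] [ 0.5519 -0.4325  0.016 ] len 0.1009 ang -95.5
teal [ 0.4561 -0.3398  0.016 ] [ 0.445  -0.4417  0.016 ] len 0.1024 ang -96.2
red [ 0.3462 -0.2329  0.019 ] [ 0.3621 -0.3501  0.019 ] len 0.1182 ang -82.3
rearU [ 0.5922 -0.0119  0.04  ]
rearL [ 0.4428 -0.048   0.04  ]
frontL [ 0.4804 -0.2121  0.036 ]
frontU [ 0.6217 -0.1791  0.036 ]
tableZ 0.001704228094134203
[ 157    0   36   36 1029] mean [ 0.6501 -0.2639] ang 156.2 ends [ 0.683  -0.2784] [ 0.3654 -0.1381] w 0.06 z 0.885 ((530.1025390625, -198.41653442382812), (59.284942626953125, 346.38287353515625), 61.683658599853516)
[  28   35  120  108 7986] mean [ 0.5333 -0.1108] ang 95.5 ends [ 0.5425 -0.2071] [ 0.5244 -0.0176] w 0.262 z 0.885 ((488.8253479003906, -123.41096496582031), (252.5343780517578, 173.5597686767578), 13.21040153503418)
[214  60  58  21 823] mean [ 0.555  -0.3676] ang 109.9 ends [ 0.5746 -0.4218] [ 0.4605 -0.1072] w 0.136 z 0.885 ((488.5545654296875, -266.5093078613281), (74.04840087890625, 344.45452880859375), 33.05886459350586)
[223 120  59  21 835] mean [ 0.4519 -0.3775] ang 91.8 ends [ 0.4538 -0.4403] [ 0.4444 -0.1398] w 0.101 z 0.885 ((428.3280944824219, -285.1293640136719), (49.37168884277344, 309.6230773925781), 15.337075233459473)
[  1 139  18  29 363] mean [0.4267 0.0253] ang -168.6 ends [0.4491 0.0298] [0.405  0.0209] w 0.023 z 0.019 ((427.009033203125, 26.037067413330078), (44.761505126953125, 23.414844512939453), 12.766425132751465)
[ 162  179   71   29 1255] mean [ 0.3534 -0.2771] ang 97.2 ends [ 0.3626 -0.3503] [ 0.3369 -0.1457] w 0.047 z 0.885 ((350.1955871582031, -247.1506805419922), (41.5601806640625, 207.15354919433594), 4.0687432289123535)
[ 43 182  63  38 834] mean [ 0.3483 -0.0842] ang 90.1 ends [ 0.3484 -0.1424] [ 0.3483 -0.0329] w 0.062 z 0.885 ((344.516845703125, -87.66552734375), (108.81370544433594, 61.19517517089844), 89.15166473388672)
```

```bash
python3 -m handwheel '[[0.06,0.058,-0.024,0,0,0,0],[0.06,0.058,-0.024,0,0,0,0],[0.06,0.058,-0.024,0,0,0,0],[0.06,0.058,-0.024,0,0,0,0],[0.06,0.058,-0.024,0,0,0,0],[0.06,0,0,0,0,0,-10.7],[0.06,0,0,0,0,0,-10.7],[0.06,0,0,0,0,0,-10.7],[0.06,0,0,0,0,0,-10.7],[0.06,0,0,0,0,0,-10.7],[0.06,0,0,0,0,0,-10.7]]' 20; python3 -c "
from h import *
st()"
python3 -m handwheel '[[0.06,0,0,0,0,10.7,0],[0.06,0,0,0,0,10.7,0],[0.06,0,0,0,0,10.7,0],[0.06,0,0,0,0,10.7,0]]'; python3 -c "
from h import *
st()"
```

```text
time: 1.48
position: [0.4488, -0.4038, 0.222]
tool_rot: [-2.334, -2.102, 0.0]
ft_force: [-0.9, 0.4, 0.2]
grip_width: 0.685
grip_force: 0.0
1.48 [ 0.4488 -0.4038  0.222 ] x [0.104 0.995 0.001] y [ 0.995 -0.104 -0.001] z [-0.001  0.001 -1.   ] q [ 1.    0.24 -0.37  1.56  0.09  1.35  0.52] [-0.9  0.4  0.2] 0.6851784646590879 0.0
time: 1.98
position: [0.4489, -0.4048, 0.223]
tool_rot: [-1.893, -1.694, -0.748]
ft_force: [0.9, 0.6, 0.0]
grip_width: 0.693
grip_force: 0.0
1.98 [ 0.4489 -0.4048  0.223 ] x [0.08  0.726 0.683] y [ 0.994 -0.111  0.001] z [ 0.077  0.679 -0.731] q [ 1.18  0.68 -0.36  1.17 -0.33  1.85  0.72] [0.9 0.6 0. ] 0.6926905976726294 0.0
```

```bash
cat > fk.py <<'E'
import numpy as np, itertools
from scipy.spatial.transform import Rotation as Rn
from scipy.optimize import least_squares
def fk(q,s,p):
    # p: base x, z0, L1, a1, L2, a2, L3(wrist off), Lt, c7
    s=list(s);R=Rn.identity();t=np.array([p[0],0,p[1]])
    seq='zyzyzyz';sh=[None,None,(p[3],0,p[2]),None,(p[5],0,p[4]),(p[6],0,0),(0,0,p[7])]
    for i in range(7):
        R=R*Rn.from_euler(seq[i],s[i]*q[i])
        if sh[i] is not None:t=t+R.apply(sh[i])
    return t,R*Rn.from_euler('z',p[8])
E
python3 - <<'E'
from fk import *
data=[([1.245,.321,-.07,1.45,.023,1.371,-.057],[.217,-.613,.223],None)]
Q=[[1.245,.321,-.07,1.45,.023,1.371,-.057],[1.,.24,-.37,1.56,.09,1.35,.52],[1.18,.68,-.36,1.17,-.33,1.85,.72]]
P=[[.217,-.613,.223],[.4488,-.4038,.222],[.4489,-.4048,.223]]
X=[[.943,.333,0],[.104,.995,.001],[.08,.726,.683]];Y=[[.333,-.943,-.002],[.995,-.104,-.001],[.994,-.111,.001]]
RR=[Rn.from_matrix(np.c_[x,y,np.cross(x,y)]) for x,y in zip(X,Y)]
best=[]
for s in itertools.product([1,-1],repeat=4):
    S=[s[0],1,s[1],1,s[2],1,s[3]]
    for c in (0,np.pi/2,-np.pi/2,np.pi):
      f=lambda p:np.concatenate([np.r_[(fk(q,S,p)[0]-t)*3,(RR_.inv()*fk(q,S,p)[1]).as_rotvec()] for q,t,RR_ in zip(Q,P,RR)]+[(p[[0,3,5,6]])*.02])
      r=least_squares(f,[0,.3,.4,0,.4,0,0,.3,c]);best.append((r.cost,S,r.x.round(3).tolist(),r.fun.round(3).tolist()))
best.sort(key=lambda b:b[0])
for b in best[:4]:print(b)
E
```

```text
(np.float64(0.0004455116224520721), [-1, 1, -1, 1, -1, 1, -1], [-0.028, 0.21, 0.512, -0.034, 0.529, -0.024, -0.013, 0.403, 1.572], [0.003, -0.015, -0.004, -0.002, -0.0, 0.001, -0.003, 0.021, 0.004, -0.007, -0.007, -0.002, -0.001, 0.0, 0.0, 0.006, 0.008, 0.001, -0.001, -0.001, -0.0, -0.0])
(np.float64(0.00044551162245207393), [-1, 1, -1, 1, -1, 1, -1], [-0.028, 0.21, 0.512, -0.034, 0.529, -0.024, -0.013, 0.403, -4.711], [0.003, -0.015, -0.004, -0.002, -0.0, 0.001, -0.003, 0.021, 0.004, -0.007, -0.007, -0.002, -0.001, 0.0, 0.0, 0.006, 0.008, 0.001, -0.001, -0.001, -0.0, -0.0])
(np.float64(0.000445511622452075), [-1, 1, -1, 1, -1, 1, -1], [-0.028, 0.21, 0.512, -0.034, 0.529, -0.024, -0.013, 0.403, 1.572], [0.003, -0.015, -0.004, -0.002, -0.0, 0.001, -0.003, 0.021, 0.004, -0.007, -0.007, -0.002, -0.001, 0.0, 0.0, 0.006, 0.008, 0.001, -0.001, -0.001, -0.0, -0.0])
(np.float64(0.0004455116224520771), [-1, 1, -1, 1, -1, 1, -1], [-0.028, 0.21, 0.512, -0.034, 0.529, -0.024, -0.013, 0.403, 1.572], [0.003, -0.015, -0.004, -0.002, -0.0, 0.001, -0.003, 0.021, 0.004, -0.007, -0.007, -0.002, -0.001, 0.0, 0.0, 0.006, 0.008, 0.001, -0.001, -0.001, -0.0, -0.0])
```

```bash
cat >> fk.py <<'E'
S=[-1,1,-1,1,-1,1,-1];PP=[-0.028,.21,.512,-.034,.529,-.024,-.013,.403,1.572]
lo=np.array([-2.86,-.3,-1.38,.06,-1.56,.09,-2.69])+.04;hi=np.array([2.86,2.09,1.24,2.45,4.7,2.05,2.69])-.04
def ik(t,R,q0):
    f=lambda q:np.r_[(fk(q,S,PP)[0]-t)*5,(R.inv()*fk(q,S,PP)[1]).as_rotvec()]
    r=least_squares(f,np.clip(q0,lo+.01,hi-.01),bounds=(lo,hi),max_nfev=60);return r.x,np.abs(r.fun).max()
def toolR(axis,perp,lam,sg):
    # bottle axis (unit, to cap), perp: tool pointing when lam=0
    a=np.array(axis,float);p=np.array(perp,float);z=-a*np.sin(lam)+p*np.cos(lam);y=sg*np.cross(a,p);return Rn.from_matrix(np.c_[np.cross(y,z),y,z])
E
cat > t.py <<'E'
from fk import *
q0=np.array([1.18,.68,-.36,1.17,-.33,1.85,.72]);rng=np.random.default_rng(0)
u=lambda d:np.array([np.cos(np.radians(d)),np.sin(np.radians(d)),0])
for lam in (20,30,40,50):
  for sg in (1,-1):
    l=np.radians(lam)
    Rg=toolR(u(-96),[0,0,-1],l,sg)
    G=[ik([.45,-.37,.02],Rg,q) for q in [q0]+[rng.uniform(lo,hi) for _ in range(8)]];G=[g[0] for g in G if g[1]<.02]
    for yaw in (103,73,133):
        I=[]
        for tt in ([.52,-.2,.09],):
            Ri=toolR([0,0,1],u(yaw),l,sg)
            for q in [q0]+[rng.uniform(lo,hi) for _ in range(14)]+G: 
                x,e=ik(tt,Ri,q)
                if e<.02:I.append(x)
        if G and I:
            d,g,i=min(((np.abs(g-i).max(),g,i) for g in G for i in I),key=lambda k:k[0]);print(lam,sg,yaw,len(G),len(I),round(d,2),g.round(2),i.round(2))
        else: print(lam,sg,yaw,len(G),len(I))
E
time python3 t.py
```

```text
20 1 103 4 9 2.23 [ 1.64  1.   -1.34  1.63  0.64  1.38  0.12] [ 0.72  0.97 -0.01  1.22 -0.65  2.   -2.12]
20 1 73 4 3 2.12 [ 1.64  1.   -1.34  1.63  0.64  1.38  0.12] [ 0.43  0.88  0.66  1.61 -1.2   2.   -2.  ]
20 1 133 4 0
20 -1 103 4 4 2.63 [ 0.4   0.58  0.57  1.64 -0.55  1.33 -2.09] [ 1.2   1.18 -0.95  1.24 -0.12  1.82  0.54]
20 -1 73 4 13 2.29 [ 0.4   0.58  0.57  1.64 -0.55  1.33 -2.09] [ 1.67  1.28 -1.31  1.64  0.01  1.3   0.2 ]
20 -1 133 4 0
30 1 103 3 4 2.22 [ 1.62  1.02 -1.25  1.54  0.47  1.42  0.25] [ 0.47  0.9   0.4   1.28 -0.77  2.01 -1.97]
30 1 73 3 6 2.35 [ 1.62  1.02 -1.25  1.54  0.47  1.42  0.25] [ 0.45  0.73  0.57  1.64 -1.06  1.8  -2.1 ]
30 1 133 3 0
30 -1 103 3 6 2.27 [ 0.47  0.7   0.6   1.54 -0.67  1.52 -1.99] [ 1.32  1.3  -1.34  1.3   0.24  1.75  0.28]
30 -1 73 3 9 2.15 [ 0.47  0.7   0.6   1.54 -0.67  1.52 -1.99] [ 1.67  1.14 -1.31  1.69  0.05  1.24  0.16]
30 -1 133 3 0
40 1 103 3 2 2.28 [ 1.64  1.2  -1.34  1.45  0.48  1.54  0.23] [ 0.55  0.74  0.2   1.39 -0.6   1.78 -2.05]
40 1 73 3 4 2.44 [ 1.64  1.2  -1.34  1.45  0.48  1.54  0.23] [ 0.08  0.87  1.1   1.66 -1.22
[... 422 characters left out ...]
 0.4   2.01  0.64]
50 1 103 6 9 2.16 [ 1.63  1.31 -1.34  1.36  0.41  1.63  0.26] [ 0.12  0.79  0.82  1.44 -0.81  1.84 -1.88]
50 1 73 6 3 2.53 [ 1.63  1.31 -1.34  1.36  0.41  1.63  0.26] [-0.06  0.8   1.19  1.7  -1.14  1.81 -2.08]
50 1 133 6 3 2.25 [ 1.63  1.31 -1.34  1.36  0.41  1.63  0.26] [ 0.64  0.76 -0.26  1.26 -0.1   1.78 -1.99]
50 -1 103 2 10 2.22 [ 0.48  1.05  0.91  1.34 -1.02  2.01 -1.77] [ 1.27  0.9  -1.08  1.46  0.15  1.54  0.45]
50 -1 73 2 12 2.23 [ 0.48  1.05  0.91  1.33 -1.02  2.01 -1.78] [ 1.61  0.9  -1.32  1.73  0.18  1.2   0.02]
50 -1 133 2 6 2.65 [ 0.48  1.05  0.91  1.34 -1.02  2.01 -1.77] [ 0.94  0.9  -0.84  1.26  0.21  1.8   0.88]
real	1m48.787s
user	1m49.378s
sys	0m0.088s
```

```bash
cat >> h.py <<'E'
u=lambda d:np.array([np.cos(np.radians(d)),np.sin(np.radians(d)),0])
def go(pos,R=None):
    s,Rc=st(); 
    if R is not None: print('turn deg (tool axes)',np.degrees(Rn.from_matrix(Rc.T@R.as_matrix()).as_rotvec()).round(2),'shift in NEW axes',(R.as_matrix().T@(np.array(pos)-s['position'])).round(4))
    print('shift in current axes',(Rc.T@(np.array(pos)-s['position'])).round(4))
E
python3 - <<'E'
from h import *;from fk import toolR
go([.4514,-.3827,.010],toolR(u(-96.2),[0,0,-1],np.pi/4,1))
E
```

```text
1.98 [ 0.4489 -0.4048  0.223 ] x [0.08  0.726 0.683] y [ 0.994 -0.111  0.001] z [ 0.077  0.679 -0.731] q [ 1.18  0.68 -0.36  1.17 -0.33  1.85  0.72] [0.9 0.6 0. ] 0.6926905976726294 0.0
turn deg (tool axes) [ 0.17  1.93 -0.09] shift in NEW axes [-1.348e-01  1.000e-04  1.663e-01]
shift in current axes [-0.1292 -0.0002  0.1708]
```

```bash
python3 -m handwheel '[[0.06,0,0,0,0,1.9,0],[0.06,-0.033,0,0.041,0,0,0],[0.06,-0.033,0,0.041,0,0,0],[0.06,-0.033,0,0.041,0,0,0],[0.06,0,0,0,0,0,0]]'
python3 - <<'E'
from h import *;from fk import toolR
go([.4514,-.3827,.010],toolR(u(-96.2),[0,0,-1],np.pi/4,1)); snap('wrist','w1')
E
```

```text
time: 2.6
position: [0.4497, -0.3847, 0.0633]
tool_rot: [-1.867, -1.673, -0.767]
ft_force: [-0.7, -0.3, 1.1]
grip_width: 0.69
grip_force: 0.0
2.6 [ 0.4497 -0.3847  0.0633] x [0.079 0.704 0.706] y [ 0.994 -0.107 -0.005] z [ 0.073  0.702 -0.708] q [ 1.18  0.8  -0.35  1.32 -0.29  1.62  0.82] [-0.7 -0.3  1.1] 0.6903350261842168 0.0
turn deg (tool axes) [-0.21  0.08 -0.17] shift in NEW axes [-0.0362  0.0014  0.0393]
shift in current axes [-0.0361  0.0017  0.0393]
```

View pics/w1.png

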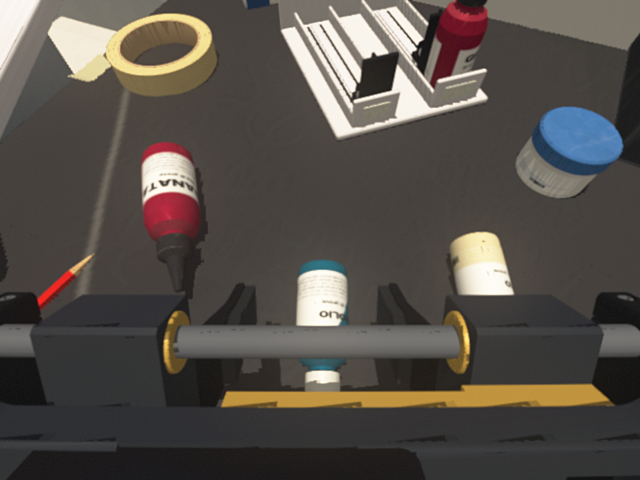

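The wrist view shows the teal bottle centred between the fingers at (322,310). The rack's lips are at (353,106)–(397,92) for the narrow lane and (435,82)–(485,68) for the wide lane, and the base-plate corners are at (338,137) and (487,98). I'll crop in on the rack for its pose, then grasp.

```bash
python3 - <<'E'
from h import *
im=cv2.imread('pics/w1.png')[0:150,270:500]
cv2.imwrite('pics/w1c.png',cv2.resize(im,None,fx=3.4,fy=3.4,interpolation=cv2.INTER_CUBIC))
print(w('w1',323,262,.03))
E
python3 -m handwheel '[[0.06,-0.018,0.001,0.0195,0,0,0],[0.06,-0.018,0,0.0195,0,0,0],[0.06,0,0,0,0,0,0],[0.0,0,0,0,0,0,0],[0.0,0,0,0,0,0,0],[0.0,0,0,0,0,0,0],[0.0,0,0,0,0,0,0]]' 15
```

```text
[ 0.45872153 -0.3477711   0.03      ]
time: 3.52
position: [0.4522, -0.3865, 0.0129]
tool_rot: [-1.873, -1.677, -0.77]
ft_force: [0.4, 0.2, 0.7]
grip_width: 0.358
grip_force: 15.0
```

View pics/w1c.png

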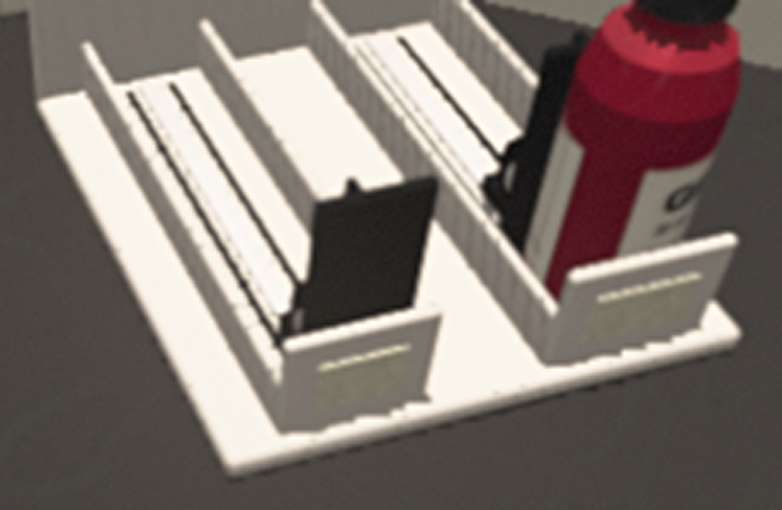

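```bash
python3 - <<'E'
from h import *
f=lambda a,b:(270+a/3.4,b/3.4)
for n,p,z in (('nL',(285,345),.036),('nR',(440,315),.036),('wL',(572,272),.036),('wR',(737,236),.036),('pL',(230,473),0),('pR',(740,346),0),('bk',(38,104),.008)): print(n,w('w1',*f(*p),z).round(4))
st()
E
python3 -m handwheel '[[0.05,0,0,0,0,0,0],[0.05,0,0,0,0,0,0],[0.05,0,0,0.005,0,0,0],[0.05,0,0,0,0,0,0],[0.0,0,0,0,0,0,0],[0.0,0,0,0,0,0,0],[0.0,0,0,0,0,0,0]]' 20
python3 -c "
from h import *
st()"
```

```text
nL [ 0.5003 -0.2083  0.036 ]
nR [ 0.5398 -0.2015  0.036 ]
wL [ 0.5766 -0.1889  0.036 ]
wR [ 0.6233 -0.179   0.036 ]
pL [ 0.4882 -0.2126 -0.    ]
pR [ 0.6398 -0.1785 -0.    ]
bk [ 0.4476 -0.0531  0.008 ]
3.52 [ 0.4522 -0.3865  0.0129] x [0.078 0.707 0.703] y [ 0.994 -0.11   0.001] z [ 0.078  0.699 -0.711] q [ 1.17  0.86 -0.34  1.32 -0.28  1.56  0.85] [0.4 0.2 0.7] 0.35819799307227934 14.996582415187731
time: 4.4
position: [0.4525, -0.3828, 0.009]
tool_rot: [-1.873, -1.677, -0.77]
ft_force: [1.3, 0.4, -0.0]
grip_width: 0.354
grip_force: 20.0
4.4 [ 0.4525 -0.3828  0.009 ] x [0.078 0.707 0.703] y [ 0.994 -0.11   0.   ] z [ 0.078  0.699 -0.711] q [ 1.17  0.86 -0.34  1.33 -0.28  1.55  0.85] [ 1.3  0.4 -0. ] 0.3541013403439973 19.98348029446788
```

```bash
python3 -m handwheel '[[0.0,0.035,0,-0.035,0,0,0],[0.0,0.035,0,-0.035,0,0,0],[0.0,0.035,0,-0.035,0,0,0],[0.0,0,0,0,0,0,10.6],[0.0,0,0,0,0,0,10.6],[0.0,0,0,0,0,0,10.6],[0.0,0,0,0,0,0,10.6],[0.0,0,0,0,0,0,10.6],[0.0,0,0,0,0,0,10.6],[0.0,0,0,0,0,0,10.6],[0.0,0,0,0,0,0,10.6],[0.0,0,0,0,0,0,10.6]]'
python3 -m handwheel '[[0.0,0,0,0,0,0,10.6],[0.0,0,0,0,0,0,10.6],[0.0,0,0,0,0,0,10.6],[0.0,0,0,0,0,0,10.6],[0.0,0,0,0,0,0,10.6],[0.0,0,0,0,0,0,10.6],[0.0,0,0,0,0,0,10.6],[0.0,0,0,0,0,0,10.6],[0.0,0,0,0,0,0,0]]'
python3 - <<'E'
from h import *;from fk import *
s,_=st();X=u(103);Y=u(193);o=np.array([.541,-.1127,0])
B=o+X*(-.125)+Y*.04+[0,0,.008+.035+.045]
for yaw in (103,95,84):
    R=toolR([0,0,1],u(yaw),np.pi/4,1)
    print(yaw,B);go(B+R.as_matrix()[:,2]*.009,R);print(ik(B+R.as_matrix()[:,2]*.009,R,s['joint_positions']))
    Bi=B+.07*X;print(ik(Bi+R.as_matrix()[:,2]*.009,R,s['joint_positions']))
E
```

```text
time: 5.9
position: [0.4525, -0.3819, 0.1573]
tool_rot: [-2.348, 0.248, -0.005]
ft_force: [-0.7, 0.3, -0.5]
grip_width: 0.355
grip_force: 20.0
time: 7.02
position: [0.4526, -0.3817, 0.1572]
tool_rot: [-1.65, 1.846, 0.68]
ft_force: [-0.1, 0.3, -0.5]
grip_width: 0.357
grip_force: 20.0
7.03 [ 0.4526 -0.3817  0.1572] x [-0.08  -0.706 -0.703] y [-0.994  0.111  0.001] z [ 0.077  0.699 -0.711] q [ 0.79  0.69  0.25  1.29 -0.61  1.83 -2.17] [-0.1  0.3 -0.5] 0.35716461072992944 19.983017920749262
103 [ 0.53014408 -0.2434943   0.088     ]
7.03 [ 0.4526 -0.3817  0.1572] x [-0.08  -0.706 -0.703] y [-0.994  0.111  0.001] z [ 0.077  0.699 -0.711] q [ 0.79  0.69  0.25  1.29 -0.61  1.83 -2.17] [-0.1  0.3 -0.5] 0.35716461072992944 19.983017920749262
turn deg (tool axes) [-13.6   -0.3  -13.79] shift in NEW axes [-0.034  -0.1066  0.1408]
shift in current axes [-0.055  -0.0597  0.1605]
(array([ 0.56773609,  0.75382358,  0.18455573,  1.32436673, -0.54367183,
        1.76001706, -2.07648912]), np.float64(0.0004390243662481716))
(array([ 0.49970552,  0.6602465 ,  0.18011958,  1.47837153, -0.56321957,
      
[... 695 characters left out ...]
np.float64(0.0026788574722680647))
84 [ 0.53014408 -0.2434943   0.088     ]
7.03 [ 0.4526 -0.3817  0.1572] x [-0.08  -0.706 -0.703] y [-0.994  0.111  0.001] z [ 0.077  0.699 -0.711] q [ 0.79  0.69  0.25  1.29 -0.61  1.83 -2.17] [-0.1  0.3 -0.5] 0.35716461072992944 19.983017920749262
turn deg (tool axes) [-0.2  -0.31 -0.32] shift in NEW axes [-0.054  -0.0626  0.1609]
shift in current axes [-0.0552 -0.0618  0.1608]
(array([ 0.60262428,  0.65442033,  0.22804175,  1.49541907, -0.69409363,
        1.61929669, -2.22574367]), np.float64(0.008020863496153007))
(array([ 0.52664989,  0.55584407,  0.23405165,  1.64900109, -0.71486595,
        1.54321678, -2.2381944 ]), np.float64(0.005264826048620623))
```

```bash
python3 -m handwheel '[[0.0,0,0,0,-6.8,-0.2,-6.9],[0.0,0,0,0,-6.8,-0.1,-6.9],[0.0,-0.0115,-0.0355,0.047,0,0,0],[0.0,-0.0115,-0.0355,0.047,0,0,0],[0.0,-0.0115,-0.0355,0.047,0,0,0],[0.0,0,0,0,0,0,0]]'
python3 - <<'E'
from h import *
st();snap('wrist','w2');snap('scene','s2')
a=cv2.imread('pics/w2.png');b=cv2.imread('pics/s2.png')[150:330,200:440]
cv2.imwrite('pics/m2.png',np.hstack([cv2.resize(a[0:400,120:520],(400,400)),cv2.resize(b,(400,300)) if 0 else cv2.copyMakeBorder(cv2.resize(b,(400,300),interpolation=cv2.INTER_CUBIC),0,100,0,0,cv2.BORDER_CONSTANT)]))
E
```

```text
time: 7.78
position: [0.5304, -0.2297, 0.081]
tool_rot: [-1.984, 1.56, 0.827]
ft_force: [-0.6, -0.5, -0.8]
grip_width: 0.357
grip_force: 20.0
7.78 [ 0.5304 -0.2297  0.081 ] x [ 0.167 -0.682 -0.712] y [-0.972 -0.234 -0.004] z [-0.165  0.693 -0.702] q [ 0.57  0.75  0.13  1.34 -0.54  1.73 -2.11] [-0.6 -0.5 -0.8] 0.35665658514499227 19.98226146795787
```

View pics/m2.png

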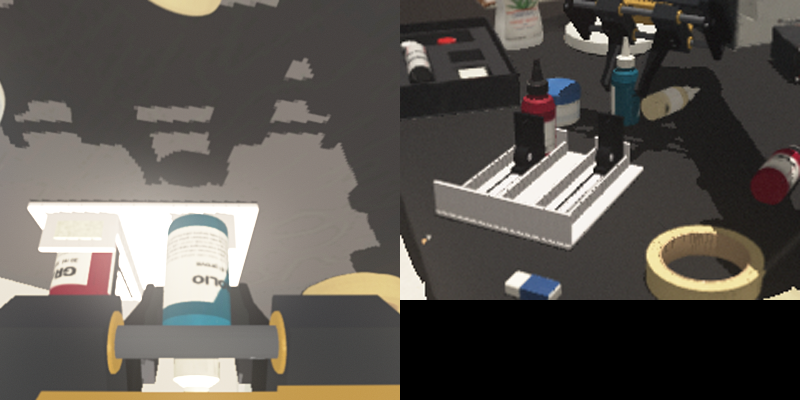

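The wrist view is now inverted and shows the teal bottle upright and facing the narrow lip. The scene view confirms it is upright with the cap up. I'll enlarge the lip region.

Run:
```python
from h import *
im=cv2.imread('pics/w2.png')[190:340,140:390]
cv2.imwrite('pics/w2c.png',cv2.resize(cv2.convertScaleAbs(im,alpha=0.85),None,fx=3.2,fy=3.2,interpolation=cv2.INTER_CUBIC))
```

View pics/w2c.png

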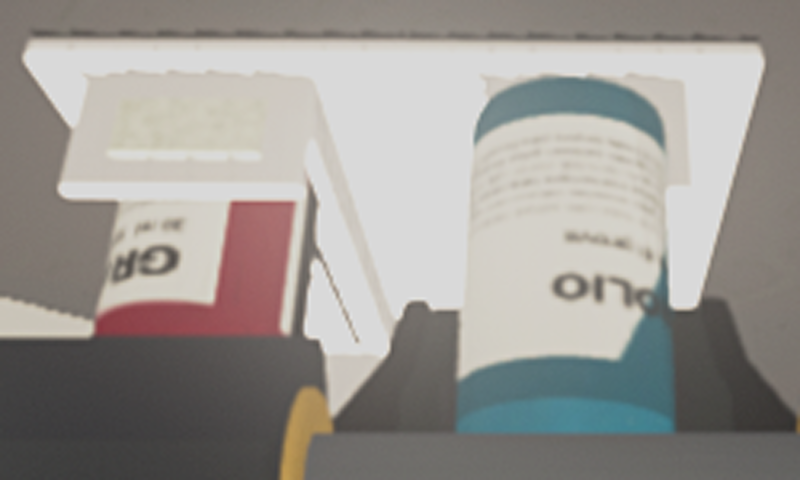

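Run:
```python
from h import *
f=lambda a,b:(140+a/3.2,190+b/3.2)
g=lambda a,b,z:w('w2',*f(a,b),z)[:2]
A=g(25,43,.004);B=g(763,43,.004);print('plate',A,B,np.linalg.norm(A-B),np.degrees(np.arctan2(*(A-B)[::-1])))
X=u(103)[:2];Y=u(193)[:2]
m=(A+B)/2;o=m+.088*X;print('o',o)
r=lambda p:np.round([(p-o)@X,(p-o)@Y],4)
print('lipN base',r(g(485,78,.008)),r(g(685,85,.008)),'lipN top R',r(g(690,186,.036)),'lipW top',r(g(60,190,.036)),r(g(305,190,.036)),'lipW base',r(g(88,78,.008)),r(g(312,78,.008)))
for zb in (.04,.045): print('bottle base front',r(g(568,77,zb)),'edges',r(g(475,135,zb)),r(g(665,145,zb)))
s,R=st();p=(s['position']-R[:,2]*.0088)[:2];print('grip axis',r(p))
```

```text
plate [ 0.63068263 -0.18731251] [ 0.48353465 -0.22264274] 0.1513299450529659 13.501148857631344
o [ 0.53731295 -0.11923306]
lipN base [-0.0813  0.0186] [-0.0791  0.0605] lipN top R [-0.0862  0.0593] lipW top [-0.0832 -0.0631] [-0.0838 -0.0152] lipW base [-0.0805 -0.0643] [-0.0809 -0.0174]
bottle base front [-0.1293  0.0354] edges [-0.1114  0.0197] [-0.1084  0.0525]
bottle base front [-0.1367  0.0353] edges [-0.1197  0.0204] [-0.1168  0.0516]
7.88 [ 0.5286 -0.2364  0.0819] x [ 0.161 -0.688 -0.708] y [-0.974 -0.227 -0.001] z [-0.16   0.69  -0.706] q [ 0.57  0.75  0.14  1.34 -0.54  1.73 -2.11] [-0.6 -0.2 -0.5] 0.35742338534114587 19.98165157448966
grip axis [-0.1184  0.0349]
```

```bash
python3 -m handwheel '[[0.0,0,0.0045,0,0,0,0],[0.0,0,0,0,0,0,0],[0.0,0,0,0,0,0,0],[0.0,0,0,0,0,0,0]]'
cat > rk.py <<'E'
from h import *
def rack(f):
    im=cv2.imread('pics/'+f+'.png');m=(im.min(2)>185).astype(np.uint8);n,L,S,C=cv2.connectedComponentsWithStats(m)
    # component containing plate: biggest in rows 190-300
    k=max(range(1,n),key=lambda k:(L[150:330]==k).sum());c=L==k;r0=np.where(c.sum(1)>60)[0][0]
    rows=c[r0:r0+8];cols=np.where(rows.any(0))[0];uL,uR=cols[0],cols[-1]
    vL=r0+np.where(rows[:,uL])[0].mean();vR=r0+np.where(rows[:,uR])[0].mean()
    A=w(f,uL-.5,vL,.006)[:2];B=w(f,uR+.5,vR,.006)[:2];print(r0,uL,vL,uR,vR,'len',np.linalg.norm(A-B).round(4),'ang',np.degrees(np.arctan2(*(A-B)[::-1])).round(2))
    e=(A-B)/np.linalg.norm(A-B);Y=-e;X=np.array([Y[1],-Y[0]]);o=(A+B)/2+.088*X;print('o',o.round(4),'X',X.round(4));return o,X,Y
E
python3 - <<'E'
from rk import *
rack('w2');s,R=st();snap('wrist','w3');o,X,Y=rack('w3')
s,R=st();p=(s['position']-R[:,2]*.0088)[:2]-o;print('grip axis in rack',p@X,p@Y)
E
```

```text
time: 8.38
position: [0.5241, -0.2385, 0.0822]
tool_rot: [-1.979, 1.577, 0.82]
ft_force: [0.1, 0.2, -0.1]
grip_width: 0.358
grip_force: 20.0
203 147 208.0 378 209.0 len 0.1531 ang 13.08
o [ 0.537  -0.1163] X [-0.2263  0.974 ]
8.38 [ 0.5241 -0.2385  0.0822] x [ 0.157 -0.689 -0.707] y [-0.975 -0.223  0.   ] z [-0.158  0.689 -0.707] q [ 0.57  0.74  0.14  1.35 -0.53  1.73 -2.1 ] [ 0.1  0.2 -0.1] 0.35777018198358734 19.981982058961876
209 141 215.0 364 214.0 len 0.1525 ang 13.35
o [ 0.5378 -0.1124] X [-0.2308  0.973 ]
8.43 [ 0.5242 -0.2383  0.0822] x [ 0.157 -0.689 -0.707] y [-0.975 -0.223  0.   ] z [-0.158  0.689 -0.707] q [ 0.57  0.74  0.14  1.35 -0.53  1.73 -2.1 ] [ 0.1 -1.  -0. ] 0.3552960473107984 19.98180717229843
grip axis in rack -0.12565795909128222 0.04241270924546705
```

Run:
```python
from rk import *
o,X,Y=rack('w3')
im=cv2.imread('pics/w3.png');h=cv2.cvtColor(im,cv2.COLOR_BGR2HSV)
m=((h[...,0]>85)&(h[...,0]<110)&(h[...,1]>70)).astype(np.uint8)[190:300,250:380]
ys=np.where(m.any(1))[0]
for r in range(ys[0],ys[0]+24,3):
    c=np.where(m[r])[0]
    for zb in (.043,): 
        a,b=[w('w3',250+x,190+r,zb)[:2]-o for x in (c[0]-.5,c[-1]+.5)]
        print(190+r,250+c[0],250+c[-1],'lat',(a@Y).round(4),(b@Y).round(4),'mid',((a+b)/2@Y).round(4),'x',(a@X).round(4))
```

```text
209 141 215.0 364 214.0 len 0.1525 ang 13.35
o [ 0.5378 -0.1124] X [-0.2308  0.973 ]
215 315 320 lat 0.0431 0.046 mid 0.0446 x -0.1418
218 319 333 lat 0.0451 0.0526 mid 0.0488 x -0.1391
221 322 339 lat 0.0466 0.0557 mid 0.0511 x -0.1364
224 320 342 lat 0.0456 0.0574 mid 0.0515 x -0.1336
227 336 344 lat 0.0539 0.0586 mid 0.0563 x -0.1306
230 342 344 lat 0.0572 0.0588 mid 0.058 x -0.1276Traceback (most recent call last):
  File "<stdin>", line 9, in <module>
IndexError: index 0 is out of bounds for axis 0 with size 0
```

```bash
python3 -m handwheel '[[0.0,-0.012,-0.0018,0.012,0,0,0],[0.0,-0.012,0,0.012,0,0,0],[0.0,-0.012,0,0.012,0,0,0],[0.0,-0.0107,0,0.0107,0,0,0],[0.0,0,0,0,0,0,0],[0.0,0,0,0,0,0,0]]'
python3 - <<'E'
from h import *
s,R=st();o=np.array([.5378,-.1124]);X=np.array([-.2308,.973]);p=(s['position']-R[:,2]*.0088)[:2]-o;print(p@X,p@[-.973,-.2308],'base',s['position'][2]+.0062-.045)
E
python3 -m handwheel '[[0.0,0.008,0,0.008,0,0,0],[0.0,0.008,0,0.008,0,0,0],[0.0,0,0,0,0,0,0]]'
python3 - <<'E'
from h import *
s,R=st();o=np.array([.5378,-.1124]);X=np.array([-.2308,.973]);p=(s['position']-R[:,2]*.0088)[:2]-o;print(p@X,p@[-.973,-.2308],'base',s['position'][2]+.0062-.045)
E
```

```text
time: 9.18
position: [0.5114, -0.1736, 0.0823]
tool_rot: [-1.979, 1.577, 0.82]
ft_force: [0.3, -1.5, -0.5]
grip_width: 0.354
grip_force: 20.0
9.18 [ 0.5114 -0.1736  0.0823] x [ 0.158 -0.689 -0.708] y [-0.975 -0.223  0.   ] z [-0.158  0.69  -0.707] q [ 0.52  0.65  0.12  1.5  -0.55  1.65 -2.13] [ 0.3 -1.5 -0.5] 0.3544902175652514 19.986815042502712
-0.05962640802386121 0.03988386480239584 base 0.04351528818026683
time: 9.55
position: [0.5108, -0.1733, 0.0577]
tool_rot: [-1.978, 1.578, 0.823]
ft_force: [2.3, -1.3, -1.8]
grip_width: 0.356
grip_force: 20.0
9.55 [ 0.5108 -0.1733  0.0577] x [ 0.156 -0.689 -0.708] y [-0.975 -0.223  0.002] z [-0.159  0.69  -0.706] q [ 0.52  0.68  0.12  1.51 -0.55  1.61 -2.11] [ 2.3 -1.3 -1.8] 0.35646260540023883 19.976822750372776
-0.0592943925447469 0.04040099519366795 base 0.018856055126229454
```

```bash
python3 -m handwheel '[[0.0,0.004,-0.001,0.004,0,0,0],[0.0,0.0035,0,0.0035,0,0,0],[0.0,0,0,0,0,0,0]]'
python3 - <<'E'
from h import *
s,R=st();o=np.array([.5378,-.1124]);X=np.array([-.2308,.973]);p=(s['position']-R[:,2]*.0088)[:2]-o;print(p@X,p@[-.973,-.2308],'base',s['position'][2]+.0062-.045)
E
```

```text
time: 9.93
position: [0.5119, -0.1731, 0.0483]
tool_rot: [-1.979, 1.578, 0.822]
ft_force: [0.4, -0.9, -2.1]
grip_width: 0.352
grip_force: 20.0
9.93 [ 0.5119 -0.1731  0.0483] x [ 0.157 -0.689 -0.708] y [-0.975 -0.223  0.001] z [-0.159  0.689 -0.707] q [ 0.52  0.69  0.12  1.51 -0.55  1.6  -2.1 ] [ 0.4 -0.9 -2.1] 0.35246704797312794 19.983209496131167
-0.059278210678127025 0.039254111719774346 base 0.009488607566942114
```

```bash
python3 -m handwheel '[[0.0,0.001,0,0.001,0,0,0],[0.0,0,0,0,0,0,0],[0.05,0,0,0,0,0,0],[0.05,0,0,0,0,0,0],[0.05,0,0,0,0,0,0],[0.055,0,0,-0.02,0,0,0],[0.055,0,0,-0.04,0,0,0],[0.06,0,0,-0.05,0,0,0],[0.06,0,0,-0.05,0,0,0],[0.06,0,0,0,0,0,0],[0.06,0,0,0,0,0,0]]'
python3 - <<'E'
from h import *
st();snap('wrist','w4');snap('top','t4')
a=cv2.imread('pics/w4.png');b=cv2.imread('pics/t4.png')[150:370,200:500]
cv2.imwrite('pics/m4.png',np.hstack([cv2.resize(a,(400,300)),cv2.resize(b,(400,300))]))
E
```

```text
time: 11.3
position: [0.5373, -0.2836, 0.1604]
tool_rot: [-1.978, 1.577, 0.821]
ft_force: [-0.2, -0.0, -0.0]
grip_width: 0.685
grip_force: 0.0
11.3 [ 0.5373 -0.2836  0.1604] x [ 0.157 -0.689 -0.708] y [-0.975 -0.223  0.001] z [-0.158  0.69  -0.707] q [ 0.61  0.75  0.16  1.17 -0.54  1.9  -2.15] [-0.2 -0.  -0. ] 0.6849010483295512 0.0
```

View pics/m4.png

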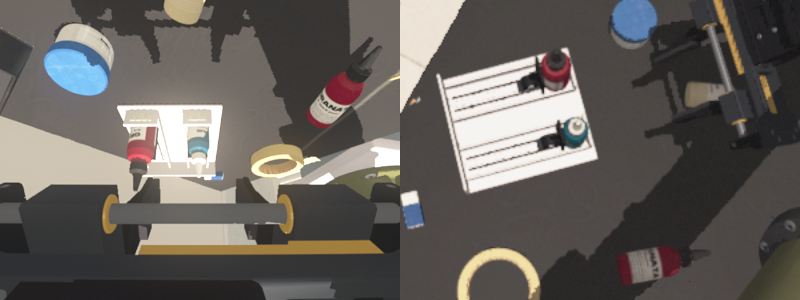

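The left half shows both bottles standing in their lanes with tops at (140,180) and (198,160). The right half shows the teal bottle upright against the narrow lip at (573,130). Next is the cream bottle.

```bash
python3 -m handwheel '[[0.06,0,0,0,0,0,-10.6],[0.06,0,0,0,0,0,-10.6],[0.06,0,0,0,0,0,-10.6],[0.06,0,0,0,0,0,-10.6],[0.06,0,0,0,0,0,-10.6],[0.06,0,0,0,0,0,-10.6],[0.06,0,0,0,0,0,-10.6],[0.06,0,0,0,0,0,-10.6],[0.06,0,0,0,0,0,-10.6]]'
python3 -m handwheel '[[0.06,0,0,0,0,0,-10.6],[0.06,0,0,0,0,0,-10.6],[0.06,0,0,0,0,0,-10.6],[0.06,0,0,0,0,0,-10.6],[0.06,0,0,0,0,0,-10.6],[0.06,0,0,0,0,0,-10.6],[0.06,0,0,0,0,0,-10.6],[0.06,0,0,0,0,0,-10.6]]'
python3 - <<'E'
from h import *;from fk import *
R=toolR(u(-95.5),[0,0,-1],np.pi/4,1);T=[.5573,-.3753,.009]
go(T,R);print(R.as_matrix().T@[0,0,.07]);s=ctrl.get_state();print(ik(T,R,s['joint_positions']))
R2=toolR([0,0,1],u(84.5),np.pi/4,1);print(ik(np.array(T)+[0,0,.15],R2,s['joint_positions']))
E
```

```text
time: 12.52
position: [0.5371, -0.2819, 0.1598]
tool_rot: [-2.323, -0.383, 0.064]
ft_force: [0.1, 0.1, 0.2]
grip_width: 0.687
grip_force: 0.0
time: 13.52
position: [0.5371, -0.282, 0.1599]
tool_rot: [-1.517, -1.926, -0.636]
ft_force: [0.1, 0.4, -0.6]
grip_width: 0.691
grip_force: 0.0
13.53 [ 0.5371 -0.282   0.1599] x [-0.167  0.685  0.709] y [0.973 0.232 0.005] z [-0.161  0.69  -0.706] q [ 0.98  0.81 -0.5   1.15 -0.2   1.82  0.76] [ 0.1  0.4 -0.6] 0.6909645189060755 0.0
turn deg (tool axes) [-13.19  -0.17  13.55] shift in NEW axes [-0.171   0.0291  0.0423]
shift in current axes [-0.1743 -0.0027  0.0388]
[ 4.94974747e-02  3.88578059e-18 -4.94974747e-02]
(array([ 1.07881217,  0.94897048, -0.41676188,  1.18968425, -0.26794211,
        1.55756857,  0.71684453]), np.float64(1.902807506004578e-08))
(array([ 1.34419593,  1.08815612, -1.33997773,  1.13016536,  0.38544643,
        1.72050145,  2.6499742 ]), np.float64(0.6206919469828373))
```

```bash
python3 -m handwheel '[[0.06,0,0,0,-6.6,-0.1,6.8],[0.06,0,0,0,-6.6,-0.1,6.8],[0.06,-0.04,0.01,-0.0025,0,0,0],[0.06,-0.041,0.0095,-0.0025,0,0,0],[0.06,-0.0405,0.0095,-0.0025,0,0,0],[0.06,0,0,0,0,0,0],[0.06,0,0,0,0,0,0]]'
python3 - <<'E'
from h import *;from fk import *
R=toolR(u(-95.5),[0,0,-1],np.pi/4,1);T=[.5573,-.3753,.009]
go(T,R);snap('wrist','w5');im=cv2.imread('pics/w5.png');h=cv2.cvtColor(im,cv2.COLOR_BGR2HSV)
m=((h[...,0]>12)&(h[...,0]<32)&(h[...,1]>50)&(h[...,2]>90)).astype(np.uint8);m[:200]=0;m[330:]=0
n,L,S,C=cv2.connectedComponentsWithStats(m)
for k in range(1,n):
    if S[k,4]>100:print(S[k],w('w5',S[k,0]+S[k,2]/2,S[k,1],.03).round(4))
E
```

```text
time: 14.4
position: [0.5571, -0.3755, 0.0806]
tool_rot: [-1.861, -1.679, -0.767]
ft_force: [0.9, 0.5, 1.1]
grip_width: 0.689
grip_force: 0.0
14.4 [ 0.5571 -0.3755  0.0806] x [0.073 0.704 0.706] y [ 0.995 -0.101 -0.003] z [ 0.069  0.703 -0.708] q [ 1.07  0.92 -0.43  1.1  -0.28  1.66  0.66] [0.9 0.5 1.1] 0.6890286028723481 0.0
turn deg (tool axes) [ 0.1   0.05 -0.32] shift in NEW axes [-0.0505  0.0002  0.0507]
shift in current axes [-0.0504  0.0004  0.0508]
[ 297  271   49   41 1387] [ 0.564 -0.336  0.03 ]
[166 311  23  19 292] [ 0.4693 -0.3548  0.03  ]
[444 311  23  19 290] [ 0.6463 -0.3726  0.03  ]
```

```bash
python3 -m handwheel '[[0.06,-0.025,0,0.025,0,0,0],[0.06,-0.0255,0,0.0258,0,0,0],[0.06,0,0,0,0,0,0],[0.06,0,0,0,0,0,0],[0.0,0,0,0,0,0,0],[0.0,0,0,0,0,0,0],[0.0,0,0,0,0,0,0],[0.0,0,0,0,0,0,0]]' 20
python3 - <<'E'
from h import *
s,R=st();go([.537,-.282,.16]);print(R.T@[0,0,.1])
E
```

```text
time: 15.45
position: [0.5566, -0.3774, 0.0087]
tool_rot: [-1.864, -1.679, -0.766]
ft_force: [-0.2, -0.0, 0.6]
grip_width: 0.354
grip_force: 19.9
15.45 [ 0.5566 -0.3774  0.0087] x [0.075 0.705 0.705] y [ 0.995 -0.103 -0.003] z [ 0.071  0.701 -0.709] q [ 1.07  0.99 -0.41  1.12 -0.26  1.58  0.71] [-0.2 -0.   0.6] 0.35418324568399223 19.913654346911187
15.45 [ 0.5566 -0.3774  0.0087] x [0.075 0.705 0.705] y [ 0.995 -0.103 -0.003] z [ 0.071  0.701 -0.709] q [ 1.07  0.99 -0.41  1.12 -0.26  1.58  0.71] [-0.2 -0.   0.6] 0.35418324568399223 19.913654346911187
shift in current axes [ 0.1725 -0.0297 -0.0418]
[ 0.07049165 -0.00025151 -0.07092858]
```

```bash
python3 -m handwheel '[[0.0,0.035,0,-0.035,0,0,0],[0.0,0.035,0,-0.035,0,0,0],[0.0,0.051,-0.015,0.0145,0,0,0],[0.0,0.051,-0.015,0.0145,0,0,0],[0.0,0,0,0,0,0,10.6],[0.0,0,0,0,0,0,10.6],[0.0,0,0,0,0,0,10.6],[0.0,0,0,0,0,0,10.6],[0.0,0,0,0,0,0,10.6],[0.0,0,0,0,0,0,10.6],[0.0,0,0,0,0,0,10.6],[0.0,0,0,0,0,0,10.6]]'
python3 -m handwheel '[[0.0,0,0,0,0,0,10.6],[0.0,0,0,0,0,0,10.6],[0.0,0,0,0,0,0,10.6],[0.0,0,0,0,0,0,10.6],[0.0,0,0,0,0,0,10.6],[0.0,0,0,0,0,0,10.6],[0.0,0,0,0,0,0,10.6],[0.0,0,0,0,0,0,10.6],[0.0,0,0,0,0,0,10.6],[0.0,0,0,0,0,0,0]]'
cat > ins.py <<'E'
from h import *;from fk import *
import sys
O=np.array([.5378,-.1124]);XX=u(103.35);YY=u(193.35)
def pos(d,h,lam=np.pi/4):
    s,R=st();p=s['position']-R[:,2]*d;q=p[:2]-O;print('rack x,y of bottle',round(q@XX[:2],4),round(q@YY[:2],4),'base z',round(p[2]-h,4),'axis', (np.cos(lam)*-R[:,0]-np.sin(lam)*R[:,2]).round(3))
def tgt(rx,ry,bz,d,h,lam=np.pi/4):
    R=toolR([0,0,1],XX,lam,1);B=np.r_[O,0]+XX*rx+YY*ry+[0,0,bz+h];go(B+R.as_matrix()[:,2]*d,R)
E
python3 - <<'E'
from ins import *
d=(.016-.0087)/.709;h=.046
pos(d,h);tgt(-.125,.0393,.044,d,h)
E
```

```text
time: 16.95
position: [0.5365, -0.2817, 0.1588]
tool_rot: [-2.361, 0.023, -0.088]
ft_force: [0.4, 0.2, -1.4]
grip_width: 0.355
grip_force: 19.9
time: 18.2
position: [0.5366, -0.2815, 0.1587]
tool_rot: [-1.656, 1.841, 0.687]
ft_force: [-0.4, -0.8, -0.7]
grip_width: 0.354
grip_force: 19.9
18.2 [ 0.5366 -0.2815  0.1587] x [-0.076 -0.705 -0.705] y [-0.995  0.104  0.004] z [ 0.07   0.701 -0.709] q [ 0.71  0.63  0.1   1.37 -0.63  1.71 -2.34] [-0.4 -0.8 -0.7] 0.3544117887083666 19.909585982094313
rack x,y of bottle -0.1712 0.0426 base z 0.12 axis [0.005 0.003 1.   ]
18.2 [ 0.5366 -0.2815  0.1587] x [-0.076 -0.705 -0.705] y [-0.995  0.104  0.004] z [ 0.07   0.701 -0.709] q [ 0.71  0.63  0.1   1.37 -0.63  1.71 -2.34] [-0.4 -0.8 -0.7] 0.3544117887083666 19.909585982094313
turn deg (tool axes) [-13.45  -0.15 -13.84] shift in NEW axes [ 0.0208 -0.0009  0.0867]
shift in current axes [0.0222 0.0142 0.0852]
```

```bash
python3 -m handwheel '[[0.0,0,0,0,-6.7,-0.1,-6.9],[0.0,0,0,0,-6.7,-0.1,-6.9],[0.0,0.009,0,0.042,0,0,0],[0.0,0.009,-0.001,0.042,0,0,0],[0.0,0,0,0,0,0,0],[0.0,0,0,0,0,0,0]]'
python3 - <<'E'
from ins import *
d=(.016-.0087)/.709;h=.05
pos(d,h);tgt(-.0595,.0393,.044,d,h)
snap('wrist','w6')
im=cv2.imread('pics/w6.png')[190:340,140:390]
cv2.imwrite('pics/w6c.png',cv2.resize(cv2.convertScaleAbs(im,alpha=0.85),None,fx=3.2,fy=3.2,interpolation=cv2.INTER_CUBIC))
E
```

```text
time: 18.95
position: [0.5275, -0.2373, 0.0882]
tool_rot: [-1.984, 1.571, 0.82]
ft_force: [-0.4, -0.5, -0.3]
grip_width: 0.358
grip_force: 19.9
18.95 [ 0.5275 -0.2373  0.0882] x [ 0.163 -0.688 -0.707] y [-0.974 -0.228 -0.002] z [-0.16   0.689 -0.707] q [ 0.63  0.74  0.04  1.34 -0.49  1.72 -2.14] [-0.4 -0.5 -0.3] 0.35799600904905776 19.908600781717354
rack x,y of bottle -0.1264 0.0389 base z 0.0454 axis [-0.002 -0.     1.   ]
18.95 [ 0.5275 -0.2373  0.0882] x [ 0.163 -0.688 -0.707] y [-0.974 -0.228 -0.002] z [-0.16   0.689 -0.707] q [ 0.63  0.74  0.04  1.34 -0.49  1.72 -2.14] [-0.4 -0.5 -0.3] 0.35799600904905776 19.908600781717354
turn deg (tool axes) [-0.18 -0.01 -0.04] shift in NEW axes [-0.0463  0.0004  0.0483]
shift in current axes [-0.0463  0.0006  0.0483]
```

View pics/w6c.png

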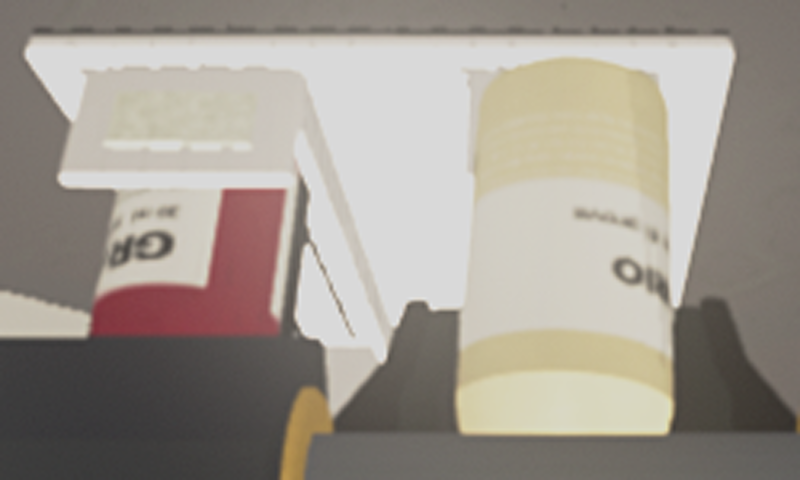

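The cream bottle is upright, with its front base rim at crop pixel (572,58), facing the narrow lip at (470–660,72). I'll compute the base height from that.

Run:
```python
from ins import *
for z in (.036,.040,.044,.048):
    q=w('w6',140+572/3.2,190+58/3.2,z)[:2]-O;print(z,(q@XX[:2]).round(4),(q@YY[:2]).round(4))
```

```text
0.036 -0.1291 0.0415
0.04 -0.1348 0.0414
0.044 -0.1404 0.0414
0.048 -0.1461 0.0414
```

```bash
python3 -m handwheel '[[0.0,-0.0117,0.0004,0.0117,0,0,0],[0.0,-0.0117,0,0.0117,0,0,0],[0.0,-0.0117,0,0.0117,0,0,0],[0.0,-0.0117,0,0.0117,0,0,0],[0.0,0,0,0,0,0,0],[0.0,0,0,0,0,0,0],[0.0,0.008,0,0.008,0,0,0],[0.0,0.0085,0,0.0085,0,0,0],[0.0,0,0,0,0,0,0]]'
python3 -c "
from ins import *
pos((.016-.0087)/.709,.05)"
```

```text
time: 20.12
position: [0.5113, -0.1715, 0.0617]
tool_rot: [-1.982, 1.573, 0.825]
ft_force: [2.2, -1.3, -1.5]
grip_width: 0.357
grip_force: 19.9
20.12 [ 0.5113 -0.1715  0.0617] x [ 0.159 -0.687 -0.709] y [-0.974 -0.227  0.001] z [-0.162  0.69  -0.706] q [ 0.59  0.67  0.02  1.51 -0.51  1.6  -2.15] [ 2.2 -1.3 -1.5] 0.35711602411261034 19.869385580532253
rack x,y of bottle -0.0587 0.0395 base z 0.019 axis [ 0.002 -0.002  1.   ]
```

```bash
python3 -m handwheel '[[0.0,0.004,-0.0012,0.004,0,0,0],[0.0,0.0035,0,0.0035,0,0,0],[0.0,0,0,0,0,0,0]]'
python3 -c "
from ins import *
pos((.016-.0087)/.709,.05)"
```

```text
time: 20.5
position: [0.5121, -0.1712, 0.0525]
tool_rot: [-1.983, 1.573, 0.825]
ft_force: [-0.0, -2.1, -1.2]
grip_width: 0.354
grip_force: 19.9
20.5 [ 0.5121 -0.1712  0.0525] x [ 0.16  -0.687 -0.708] y [-0.974 -0.228  0.001] z [-0.163  0.689 -0.706] q [ 0.59  0.68  0.02  1.51 -0.51  1.59 -2.14] [-0.  -2.1 -1.2] 0.35425712658675523 19.913186605554074
rack x,y of bottle -0.0586 0.0386 base z 0.0097 axis [ 0.002 -0.001  1.   ]
```

```bash
python3 -m handwheel '[[0.0,0.001,0,0.001,0,0,0],[0.0,0,0,0,0,0,0],[0.05,0,0,0,0,0,0],[0.05,0,0,0,0,0,0],[0.05,0,0,0,0,0,0],[0.055,0,0,-0.02,0,0,0],[0.055,0,0,-0.04,0,0,0],[0.06,0,0,-0.05,0,0,0],[0.065,0,0,-0.05,0,0,0],[0.065,0,0,0,0,0,0],[0.065,0,0,0,0,0,0]]'
cat > chk.py <<'E'
from ins import *
def chk(f):
    d=np.load(f'pics/{f}.npy');c=np.load(f'pics/{f}_c.npz')
    v,uu=np.mgrid[150:300,200:360];p=cv2.undistortPoints(np.stack([uu,v],-1).reshape(-1,1,2).astype(float),c['K'].astype(float),c['D'])[:,0]
    P=(np.c_[p,np.ones(len(p))]*d[v,uu].reshape(-1,1)-c['t'])@c['R'];ok=d[v,uu].reshape(-1)>0;P=P[ok];q=P[:,:2]-O;rx=q@XX[:2];ry=q@YY[:2]
    for ln,y0 in(('narrow',.04),('wide',-.04)):
        print(ln)
        for zz in ((.045,.073),(.073,.085),(.085,.11),(.11,.14)):
            m=(abs(ry-y0)<.03)&(abs(rx)<.11)&(P[:,2]>zz[0])&(P[:,2]<zz[1]);H=np.histogram(rx[m],np.arange(-.1,.06,.01))[0];print(zz,'n per cm from -100mm:',H)
E
python3 - <<'E'
from chk import *
st();snap('top','t6');print('before');chk('t4');print('now');chk('t6')
E
```

```text
time: 21.88
position: [0.5383, -0.2817, 0.1644]
tool_rot: [-1.982, 1.572, 0.823]
ft_force: [-0.3, -0.3, -0.6]
grip_width: 0.742
grip_force: 0.0
21.88 [ 0.5383 -0.2817  0.1644] x [ 0.16  -0.688 -0.708] y [-0.974 -0.228  0.001] z [-0.162  0.689 -0.706] q [ 0.66  0.75  0.06  1.16 -0.49  1.89 -2.19] [-0.3 -0.3 -0.6] 0.7415706439110926 0.0
before
narrow
(0.045, 0.073) n per cm from -100mm: [ 0  0 31 50 86 78 17  0  0  0  0  0  0  0  0]
(0.073, 0.085) n per cm from -100mm: [ 0  0  9 18 18  0  0  0  0  0  0  0  0  0  0]
(0.085, 0.11) n per cm from -100mm: [ 0  0 13 57 14  0  0  0  0  0  0  0  0  0  0]
(0.11, 0.14) n per cm from -100mm: [0 0 0 0 0 0 0 0 0 0 0 0 0 0 0]
wide
(0.045, 0.073) n per cm from -100mm: [ 0  0 20 30 33 77 53  8  0  0  0  0  0  0  0]
(0.073, 0.085) n per cm from -100mm: [ 0  0 33 35 56 46  0  0  0  0  0  0  0  0  0]
(0.085, 0.11) n per cm from -100mm: [ 0  0  5 59 74  0  0  0  0  0  0  0  0  0  0]
(0.11, 0.14) n per cm from -100mm: [ 0  0  0 12 15  0  0  0  0  0  0  0  0  0  0]
now
narrow
(0.045, 0.073) n per cm from -100mm: [ 0  0 32 43 89 55 46 80 79 20  0  0  0  0  0]
(0.073, 0.085) n per cm from -100mm: [ 0  0  9 18 16  8 20 18  0  0  0  0  0  0  0]
(0.085, 0.11) n per cm from -100mm: [ 0  0 10 61 17  5 54 24  0  0  0  0  0  0  0]
(0.11, 0.14) n per cm from -100mm: [0 0 0 0 0 0 0 0 0 0 0 0 0 0 0]
wide
(0.045, 0.073) n per cm from -100mm: [ 0  0 21 30 33 76 53  8  0  0  0  0  0  0  0]
(0.073, 0.085) n per cm from -100mm: [ 0  0 31 38 55 44  0  0  0  0  0  0  0  0  0]
(0.085, 0.11) n per cm from -100mm: [ 0  0  4 59 76  0  0  0  0  0  0  0  0  0  0]
(0.11, 0.14) n per cm from -100mm: [ 0  0  0 14 13  0  0  0  0  0  0  0  0  0  0]
```

```bash
python3 -m handwheel '[[0.065,0,0,0,0,0,-10.6],[0.065,0,0,0,0,0,-10.6],[0.065,0,0,0,0,0,-10.6],[0.065,0,0,0,0,0,-10.6],[0.065,0,0,0,0,0,-10.6],[0.065,0,0,0,0,0,-10.6],[0.065,0,0,0,0,0,-10.6],[0.065,0,0,0,0,0,-10.6],[0.065,0,0,0,0,0,-10.6]]'
python3 -m handwheel '[[0.065,0,0,0,0,0,-10.6],[0.065,0,0,0,0,0,-10.6],[0.065,0,0,0,0,0,-10.6],[0.065,0,0,0,0,0,-10.6],[0.065,0,0,0,0,0,-10.6],[0.065,0,0,0,0,0,-10.6],[0.065,0,0,0,0,0,-10.6],[0.065,0,0,0,0,0,-10.6]]'
python3 - <<'E'
from ins import *
R=toolR(u(-82.3),[0,0,-1],np.pi/4,1);T=np.array([.3527,-.2826,.009])
go(T,R);q=ctrl.get_state()['joint_positions']
q1=ik(T+[0,0,.1],R,q);q2=ik(T,R,q1[0]);print(q1,q2)
for rx in(-.125,-.055):
    R2=toolR([0,0,1],XX,np.pi/4,1);print(ik(np.r_[O,.11]+XX*rx+YY*-.041,R2,[.6,.75,.05,1.2,-.5,1.85,-2.2]))
E
```

```text
time: 23.05
position: [0.538, -0.2799, 0.1637]
tool_rot: [-2.321, -0.388, 0.067]
ft_force: [0.3, -0.1, -0.1]
grip_width: 0.748
grip_force: 0.0
time: 24.05
position: [0.538, -0.2799, 0.1638]
tool_rot: [-1.511, -1.928, -0.634]
ft_force: [1.0, -0.3, -0.3]
grip_width: 0.744
grip_force: 0.0
24.05 [ 0.538  -0.2799  0.1638] x [-0.17   0.684  0.709] y [0.971 0.237 0.005] z [-0.165  0.69  -0.705] q [ 1.04  0.83 -0.61  1.14 -0.14  1.82  0.71] [ 1.  -0.3 -0.3] 0.7435220796467229 0.0
turn deg (tool axes) [-4.06 -0.2   4.44] shift in NEW axes [-0.0938 -0.184   0.1251]
shift in current axes [-0.08   -0.1814  0.1378]
(array([ 1.33527417,  0.60578055, -0.57978116,  1.5983608 , -0.15711348,
        1.65174629,  0.9100354 ]), np.float64(7.159985540379167e-05)) (array([ 1.30289002,  0.7153748 , -0.52990898,  1.65057597, -0.11469326,
        1.50038173,  0.95291262]), np.float64(0.0001083588098190335))
(array([ 0.58639234,  0.81172052,  0.04609978,  1.15223722, -0.52931658,
        1.78469531, -2.22917606]), np.float64(0.011308605455435793))
(array([ 0.51283674,  0.73109393,  0.06273639,  1.29299731, -0.55985775,
        1.72814842, -2.24530004]), np.float64(0.002903213872005633))
```

```bash
python3 -m handwheel '[[0.07,0,0,0,-4.1,-0.2,4.4],[0.07,-0.0093,-0.046,0.0171,0,0,0],[0.07,-0.0093,-0.046,0.0171,0,0,0],[0.07,-0.0093,-0.046,0.0171,0,0,0],[0.07,-0.0093,-0.046,0.0171,0,0,0],[0.07,0,0,0,0,0,0],[0.07,0,0,0,0,0,0]]'
python3 - <<'E'
from ins import *
R=toolR(u(-82.3),[0,0,-1],np.pi/4,1);T=[.3527,-.2826,.009]
go(T,R);snap('wrist','w7');im=cv2.imread('pics/w7.png');h=cv2.cvtColor(im,cv2.COLOR_BGR2HSV)
m=(((h[...,0]>165)|(h[...,0]<6))&(h[...,1]>110)&(h[...,2]>50)).astype(np.uint8);m[340:]=0
n,L,S,C=cv2.connectedComponentsWithStats(m)
for k in range(1,n):
    if S[k,4]>150:print(S[k],w('w7',S[k,0]+S[k,2]/2,S[k,1],.035).round(4))
E
```

```text
time: 24.92
position: [0.3535, -0.2822, 0.0903]
tool_rot: [-1.63, -1.854, -0.673]
ft_force: [0.9, -0.3, 0.2]
grip_width: 0.802
grip_force: 0.0
24.93 [ 0.3535 -0.2822  0.0903] x [-0.09   0.702  0.706] y [ 0.992  0.128 -0.001] z [-0.092  0.7   -0.708] q [ 1.35  0.63 -0.58  1.62 -0.14  1.61  0.91] [ 0.9 -0.3  0.2] 0.8023586415377384 0.0
turn deg (tool axes) [ 0.18  0.06 -0.28] shift in NEW axes [-0.0577 -0.0008  0.0573]
shift in current axes [-0.0576 -0.0007  0.0573]
[617 219  23  29 365] [ 0.5762 -0.1672  0.035 ]
[289 266  52  22 726] [ 0.3462 -0.237   0.035 ]
```

```bash
python3 -m handwheel '[[0.07,-0.029,0,0.0287,0,0,0],[0.07,-0.0286,-0.0007,0.0286,0,0,0],[0.07,0,0,0,0,0,0],[0.07,0,0,0,0,0,0],[0.0,0,0,0,0,0,0],[0.0,0,0,0,0,0,0],[0.0,0,0,0,0,0,0],[0.0,0,0,0,0,0,0]]' 22
python3 - <<'E'
from ins import *
s,R=st();go([.56,-.30,.17]);print(R.T@[0,0,.1])
E
```

```text
time: 25.98
position: [0.3522, -0.2839, 0.009]
tool_rot: [-1.632, -1.854, -0.672]
ft_force: [0.1, -0.2, -0.3]
grip_width: 0.432
grip_force: 0.1
25.98 [ 0.3522 -0.2839  0.009 ] x [-0.089  0.703  0.705] y [ 0.992  0.127 -0.002] z [-0.091  0.699 -0.709] q [ 1.33  0.74 -0.55  1.64 -0.09  1.49  0.94] [ 0.1 -0.2 -0.3] 0.43168981949308016 0.11742533835786162
25.98 [ 0.3522 -0.2839  0.009 ] x [-0.089  0.703  0.705] y [ 0.992  0.127 -0.002] z [-0.091  0.699 -0.709] q [ 1.33  0.74 -0.55  1.64 -0.09  1.49  0.94] [ 0.1 -0.2 -0.3] 0.43168981949308016 0.11742533835786162
shift in current axes [ 0.0837  0.2038 -0.1442]
[ 0.07053676 -0.00016267 -0.07088398]
```

```bash
python3 -m handwheel '[[0.0,0,0,0,0,0,0],[0.0,0,0,0,0,0,0],[0.0,0.035,0,-0.035,0,0,0],[0.0,0.035,0,-0.035,0,0,0],[0.0,0.003,0.051,-0.018,0,0,0],[0.0,0.003,0.051,-0.018,0,0,0],[0.0,0.003,0.051,-0.018,0,0,0],[0.0,0.003,0.051,-0.018,0,0,0],[0.0,0,0,0,0,0,10.6],[0.0,0,0,0,0,0,10.6],[0.0,0,0,0,0,0,10.6],[0.0,0,0,0,0,0,10.6]]'
python3 -m handwheel '[[0.0,0,0,0,0,0,10.6],[0.0,0,0,0,0,0,10.6],[0.0,0,0,0,0,0,10.6],[0.0,0,0,0,0,0,10.6],[0.0,0,0,0,0,0,10.6],[0.0,0,0,0,0,0,10.6],[0.0,0,0,0,0,0,10.6]]'
python3 -m handwheel '[[0.0,0,0,0,0,0,10.6],[0.0,0,0,0,0,0,10.6],[0.0,0,0,0,0,0,10.6],[0.0,0,0,0,0,0,10.6],[0.0,0,0,0,0,0,10.6],[0.0,0,0,0,0,0,10.6],[0.0,0,0,0,0,0,0]]'
python3 - <<'E'
from ins import *
d=.0141;h=.058
pos(d,h);tgt(-.125,-.0407,.047,d,h)
E
```

```text
time: 27.48
position: [0.56, -0.2995, 0.1665]
tool_rot: [-2.119, -1.092, -0.333]
ft_force: [0.4, -0.2, -0.9]
grip_width: 0.424
grip_force: 22.0
time: 28.35
position: [0.56, -0.2994, 0.1665]
tool_rot: [-2.342, 0.406, 0.292]
ft_force: [-0.1, 0.4, -0.6]
grip_width: 0.423
grip_force: 22.0
time: 29.22
position: [0.5601, -0.2993, 0.1665]
tool_rot: [-1.886, 1.664, 0.783]
ft_force: [0.3, 0.9, -0.4]
grip_width: 0.424
grip_force: 22.0
29.23 [ 0.5601 -0.2993  0.1665] x [ 0.087 -0.703 -0.706] y [-0.992 -0.127  0.004] z [-0.092  0.7   -0.709] q [ 0.69  0.77  0.05  1.11 -0.53  1.87 -2.27] [ 0.3  0.9 -0.4] 0.4239703460352485 21.981223124312237
rack x,y of bottle -0.1969 0.0225 base z 0.1185 axis [0.003 0.003 1.   ]
29.23 [ 0.5601 -0.2993  0.1665] x [ 0.087 -0.703 -0.706] y [-0.992 -0.127  0.004] z [-0.092  0.7   -0.709] q [ 0.69  0.77  0.05  1.11 -0.53  1.87 -2.27] [ 0.3  0.9 -0.4] 0.4239703460352485 21.981223124312237
turn deg (tool axes) [-4.14 -0.11 -4.45] shift in NEW axes [-0.0003 -0.0621  0.1015]
shift in current axes [-0.0051 -0.0544  0.1057]
```

```bash
python3 -m handwheel '[[0.0,0,0,0,-4.1,-0.1,-4.4],[0.0,0,-0.031,0,0,0,0],[0.0,0,-0.031,0,0,0,0],[0.0,0,0,0.05,0,0,0],[0.0,0,0,0.051,0,0,0],[0.0,0,0,0,0,0,0],[0.0,0,0,0,0,0,0],[0.0,0,0,0,0,0,0]]'
python3 - <<'E'
from ins import *
d=.0141;h=.058
pos(d,h);snap('wrist','w8')
im=cv2.imread('pics/w8.png');hs=cv2.cvtColor(im,cv2.COLOR_BGR2HSV)
m=(((hs[...,0]>165)|(hs[...,0]<6))&(hs[...,1]>110)&(hs[...,2]>40)).astype(np.uint8);m[330:]=0
n,L,S,C=cv2.connectedComponentsWithStats(m)
for k in range(1,n):
    if S[k,4]>150:
        x,y,ww,hh,a=S[k];c=np.where(L[y]==k)[0].mean();print(S[k])
        for z in (.040,.044,.048):
            q=w('w8',c,y,z)[:2]-O;print(z,(q@XX[:2]).round(4),(q@YY[:2]).round(4))
        for r in range(y,y+hh,4):
            cc=np.where(L[r]==k)[0];print(r,cc[0],cc[-1],end='; ')
E
```

```text
time: 30.22
position: [0.6051, -0.218, 0.0968]
tool_rot: [-1.985, 1.574, 0.817]
ft_force: [-0.6, 0.5, -0.4]
grip_width: 0.423
grip_force: 22.0
30.23 [ 0.6051 -0.218   0.0968] x [ 0.163 -0.69  -0.705] y [-0.974 -0.227 -0.002] z [-0.159  0.687 -0.709] q [ 0.58  0.83  0.01  1.16 -0.52  1.75 -2.26] [-0.6  0.5 -0.4] 0.42268047820782706 21.98004775447771
rack x,y of bottle -0.1282 -0.041 base z 0.0488 axis [-0.003  0.003  1.   ]
[281 193  60  28 773]
0.04 -0.1354 -0.0406
0.044 -0.1406 -0.0406
0.048 -0.1457 -0.0405
193 307 322; 197 295 336; 201 288 332; 205 284 330; 209 282 306; 213 281 291; 217 281 284; [ 275  285   83   41 2992]
0.04 -0.0109 -0.0402
0.044 -0.0203 -0.0402
0.048 -0.0297 -0.0401
285 305 327; 289 287 344; 293 280 349; 297 277 353; 301 276 354; 305 276 355; 309 276 356; 313 276 356; 317 276 357; 321 275 357; 325 298 333;
```

```bash
python3 -m handwheel '[[0.0,-0.0125,0,0.0125,0,0,0],[0.0,-0.0125,0,0.0125,0,0,0],[0.0,-0.0125,0,0.0125,0,0,0],[0.0,-0.013,0,0.013,0,0,0],[0.0,0,0,0,0,0,0],[0.0,0,0,0,0,0,0],[0.0,0.01,0,0.01,0,0,0],[0.0,0.0105,0,0.0105,0,0,0],[0.0,0,0,0,0,0,0]]'
python3 -c "
from ins import *
pos(.0141,.058)"
```

```text
time: 31.4
position: [0.5868, -0.1467, 0.064]
tool_rot: [-1.983, 1.575, 0.826]
ft_force: [0.2, -2.8, -1.7]
grip_width: 0.423
grip_force: 22.0
31.4 [ 0.5868 -0.1467  0.064 ] x [ 0.158 -0.689 -0.708] y [-0.974 -0.227  0.004] z [-0.164  0.689 -0.706] q [ 0.53  0.76 -0.01  1.36 -0.54  1.62 -2.26] [ 0.2 -2.8 -1.7] 0.4231569505767894 21.96679360116832
rack x,y of bottle -0.0546 -0.0397 base z 0.0159 axis [ 0.004 -0.     1.   ]
```

```bash
python3 -m handwheel '[[0.0,0.0025,0,0.0025,0,0,0],[0.0,0.0025,0,0.0025,0,0,0],[0.0,0,0,0,0,0,0]]'
python3 -c "
from ins import *
pos(.0141,.058)"
```

```text
time: 31.78
position: [0.5881, -0.1463, 0.0594]
tool_rot: [-1.984, 1.573, 0.822]
ft_force: [0.8, -1.8, -0.8]
grip_width: 0.422
grip_force: 22.0
31.77 [ 0.5881 -0.1463  0.0594] x [ 0.161 -0.689 -0.707] y [-0.974 -0.228  0.   ] z [-0.161  0.688 -0.707] q [ 0.53  0.76 -0.01  1.36 -0.54  1.61 -2.25] [ 0.8 -1.8 -0.8] 0.42239000691748624 21.970981482882053
rack x,y of bottle -0.0546 -0.0411 base z 0.0114 axis [0.    0.001 1.   ]
```

```bash
python3 -m handwheel '[[0.0,0.0022,0,0.0022,0,0,0],[0.0,0,0,0,0,0,0],[0.055,0,0,0,0,0,0],[0.055,0,0,0,0,0,0],[0.055,0,0,0,0,0,0],[0.06,0,0,-0.02,0,0,0],[0.06,0,0,-0.04,0,0,0],[0.06,0,0,-0.05,0,0,0],[0.06,0,0,-0.05,0,0,0],[0.06,0,0,-0.05,0,0,0],[0.06,0,0,0,0,0,0]]'
python3 - <<'E'
from chk import *
st();snap('top','t9');chk('t9');snap('scene','s9')
a=cv2.imread('pics/t9.png')[150:370,200:500];b=cv2.imread('pics/s9.png')[150:360,180:460]
cv2.imwrite('pics/m9.png',np.hstack([cv2.resize(a,(400,300),interpolation=cv2.INTER_CUBIC),cv2.resize(b,(400,300),interpolation=cv2.INTER_CUBIC)]))
E
```

```text
time: 33.15
position: [0.6223, -0.2957, 0.2082]
tool_rot: [-1.985, 1.578, 0.811]
ft_force: [0.3, 0.2, 0.3]
grip_width: 0.689
grip_force: 0.0
33.15 [ 0.6223 -0.2957  0.2082] x [ 0.162 -0.694 -0.702] y [-0.975 -0.224 -0.003] z [-0.155  0.684 -0.712] q [ 0.64  0.89  0.02  0.82 -0.54  2.02 -2.35] [0.3 0.2 0.3] 0.6890477725923001 0.0
narrow
(0.045, 0.073) n per cm from -100mm: [ 0  0 32 44 90 55 46 77 81 20  0  0  0  0  0]
(0.073, 0.085) n per cm from -100mm: [ 0  0 12 15 21 11 24 16  0  0  0  0  0  0  0]
(0.085, 0.11) n per cm from -100mm: [ 0  0  7 62 12  2 50 26  0  0  0  0  0  0  0]
(0.11, 0.14) n per cm from -100mm: [0 0 0 0 0 0 0 0 0 0 0 0 0 0 0]
wide
(0.045, 0.073) n per cm from -100mm: [ 0  0 20 31 33 44 29 29 33 89 25  0  0  0  0]
(0.073, 0.085) n per cm from -100mm: [ 0  0 36 39 56 54 51 35 62 16  0  0  0  0  0]
(0.085, 0.11) n per cm from -100mm: [ 0  0  6 59 75  0 36 64 52  0  0  0  0  0  0]
(0.11, 0.14) n per cm from -100mm: [ 0  0  0 17 10  0  0 30  1  0  0  0  0  0  0]
```

View pics/m9.png

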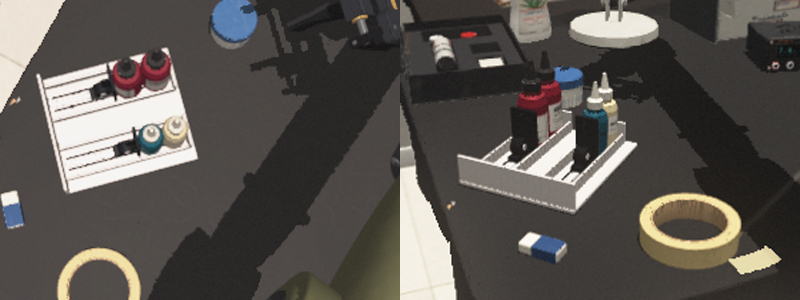

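The view shows all four bottles upright in closed rows: the stout pair at (125,75) and (156,67), and the slim pair at (150,138) and (175,130). The tub and the eraser look untouched, so I'm handing the job in.

```bash
python3 -c "
from bench import ctrl
print(ctrl.close_job())"
```

```text
the job is handed in; nothing more can be done
None
```

The job is handed in at about 33 s: the two slim bottles stand in the narrow lane and both stout ones in the wide lane, upright in closed rows, and the tub and eraser look untouched in the last picture.

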